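# Point out the two faults in a tube rack

### The job

Show the technician the two faults in the row of sample tubes, touching nothing at all: point straight down at the cap of the one tube that stands higher than the others, keep still there for two seconds, then point in the same way at the bare hole left in the row and finish still pointing at it, after two seconds there. Centre the fingertips over each place, 1 to 4 cm above the cap (over the bare hole: above the level of the seated caps, and at least 3 cm if the high tube is next to it). Come straight down over each place and rise at least 10 cm above the caps in between, so that no other tube is pointed at.

Things in the scene. Friction and masses are not known exactly. Their poses are not given: they have to be found in the camera images.
- rack: Fixed tube rack on a black carrier, 104 x 303 x 62 mm. Origin under its centre on the worktop; y runs along it towards the end with the grip, x across it. The tubes stand in one row of nine neighbouring holes, 21.5 mm apart along y, at x = -12 mm, y = +84 to -88 mm; eight hold tubes, one is bare. The rows beside it, and the holes beyond its ends, are bare and do not count.
- tube_unseated: The sample tube that is not pushed home: it stands 22 mm higher than the other tubes, cap top 147 mm above the worktop. Tube 107 mm tall, cap 16 mm across, same look as the rest. It may be at any of the seven inner places of the row. Its origin is the centre of its foot, z up.
- unseated_cap_top (a point): Centre of the top face of the unseated tube's cap, 147 mm above the worktop (z up).
- empty_hole: The bare hole in the row of tubes, at one of the seven inner places and so with a tube (or the unseated tube) on both sides. Origin on the hole's axis, 18 mm above the worktop, where a seated tube's foot would be.
- empty_place (a point): Point on the bare hole's axis at the level of the seated tubes' cap tops, 125 mm above the worktop (z up): where the missing tube's cap top would be. Nothing is there.
- tube_a: A properly seated sample tube, always the first in the row, on the side of the rack's grip: 107 mm tall, cap 16 mm across, cap top 125 mm above the worktop, fixed in its hole. Its origin is the centre of its foot, z up.
- tube_b: A properly seated sample tube: 107 mm tall, cap 16 mm across, cap top 125 mm above the worktop, fixed in its hole. Its origin is the centre of its foot, z up.
- tube_c: A properly seated sample tube: 107 mm tall, cap 16 mm across, cap top 125 mm above the worktop, fixed in its hole. Its origin is the centre of its foot, z up.
- tube_d: A properly seated sample tube: 107 mm tall, cap 16 mm across, cap top 125 mm above the worktop, fixed in its hole. Its origin is the centre of its foot, z up.
- tube_e: A properly seated sample tube: 107 mm tall, cap 16 mm across, cap top 125 mm above the worktop, fixed in its hole. Its origin is the centre of its foot, z up.
- tube_f: A properly seated sample tube: 107 mm tall, cap 16 mm across, cap top 125 mm above the worktop, fixed in its hole. Its origin is the centre of its foot, z up.
- tube_g: A properly seated sample tube, always the last in the row, away from the grip: 107 mm tall, cap 16 mm across, cap top 125 mm above the worktop, fixed in its hole. Its origin is the centre of its foot, z up.
- cup_front: Bystander, loose: lidded specimen cup, 63 mm across, 74 mm tall, in front of the rack. Origin under its centre.
- pen: Bystander, loose: marker pen, 14 x 134 x 12 mm, lying in front of the rack. Origin under its centre.
- slide_case: Bystander, loose: flat slide box, 60 x 83 x 28 mm, behind the rack. Origin under its centre.
- cup_side: Bystander, loose: lidded specimen cup, 63 mm across, 74 mm tall, to the right of the rack. Origin under its centre.

How it is judged (in metres and radians):
On the way, in this order (a step that is already met when the one before it is completed fails the run):
1. the tool point dwells for a second just above the cap of the tube that stands high (horizontal distance between the grasp point and unseated_cap_top below 0.009 m and z of the grasp point in the frame of unseated_cap_top between 0.02 and 0.072 m), for 1 s.
2. the tool has gone up clear of the tubes (z of the grasp point in the frame of empty_place above 0.11 m).
3. the tool point dwells for a second just above the bare hole (horizontal distance between the grasp point and empty_place below 0.009 m and z of the grasp point in the frame of empty_place between 0.02 and 0.082 m), for 1 s.
At the end, for the whole second after the job is handed in: The tool point (TCP, about 19 mm behind the fingertips) is still within 9 mm sideways of the bare hole's axis and 20 to 82 mm above the level of the seated tubes' cap tops; no loose thing has moved more than 5 mm (all of step 3 and distance of each of cup_front, pen, slide_case, cup_side from where it was at the start of the episode below 0.005 m); the robot touches nothing.
It fails at once if the robot touches anything (contact force between any of the fingers, the arm and anything else above 0.3 N).
It fails at once if another tube is pointed at: the tool point is within 8 mm sideways of a seated tube and less than 58 mm above its cap ((horizontal distance between the grasp point and tube_a below 0.008 m and z of the grasp point in the frame of tube_a below 0.165 m) or (horizontal distance between the grasp point and tube_b below 0.008 m and z of the grasp point in the frame of tube_b below 0.165 m) or (horizontal distance between the grasp point and tube_c below 0.008 m and z of the grasp point in the frame of tube_c below 0.165 m) or (horizontal distance between the grasp point and tube_d below 0.008 m and z of the grasp point in the frame of tube_d below 0.165 m) or (horizontal distance between the grasp point and tube_e below 0.008 m and z of the grasp point in the frame of tube_e below 0.165 m) or (horizontal distance between the grasp point and tube_f below 0.008 m and z of the grasp point in the frame of tube_f below 0.165 m) or (horizontal distance between the grasp point and tube_g below 0.008 m and z of the grasp point in the frame of tube_g below 0.165 m)).
It fails at once if a bystander is moved more than 10 mm (distance of any of cup_front, pen, slide_case, cup_side from where it was at the start of the episode above 0.01 m).
It also fails if it takes over 42 s, if anything falls off the work surface, if the arm or the gripper's body presses on something with over 40 N, if the wrist force passes 120 N, or if a joint passes its speed limit or range.

### The arm

A 6-joint arm with a two-finger parallel gripper is mounted at the origin on a cart in front of the work surface, level with it; the furniture and walls round the work are solid. World frame = base frame: x ahead of the robot, y to its left, z up, the work surface at z = 0. Lengths are in m, angles in degrees, forces in N, time in s.
With the tool pointing down it reaches from about 0.3 to 0.875 m from the base axis. Payload 6.4 kg.
Tool frame: the origin (TCP) lies between the finger pads, 19 mm behind the fingertips; this is the grasp point; z points along the fingers, y is the line along which they close (so a half turn about z gives the same grasp; the last joint's range is limited). The gripper opens to 85 mm and grips with 20 to 120 N. Pads are 22 mm wide; open, the fingers measure 114 mm over their backs; the gripper's body (76 mm by 85 mm) begins 54 mm behind the grasp point. The pads swing forward as they close: fully open they stand 13 mm farther back than shut.
Start: joints at [-86.706, 10.359, 92.074, -0, 77.567, -11.82], TCP at [0.15, -0.555, 0.25] pointing down, gripper open.
Joint ranges: [-171.53, 171.53], [-51.25, 118.39], [17.06, 147.69], [-65.23, 245.23], [0, 150.52], [-178.68, 178.68]. Speed limits (degrees/s): [147.25, 147.25, 172.46, 180, 180, 180].

### API

Orientations are given as [roll, pitch, yaw] about the fixed x, y, z axes, in that order (R = Rz(yaw) Ry(pitch) Rx(roll)).
In Python, from plant import robot, vision, cut_out, tip_of gives the robot as it stands.
- The arm moves only by the shell command python3 -m handwheel 'ROWS' [FORCE]. ROWS is JSON, a list of rows, each a list of 3 entries, a list of its own where there are three numbers: the shift along the world's x, y, z in cm, then the turn, a rotation vector about the world's x, y, z in rad, then the closure, from -1 (fully open) to 1 (shut). In form: [[[dx, dy, dz], [rx, ry, rz], grip], ...]. A call has 1 to 10 rows; each row is the pose to reach, as a shift and turn from the pose commanded when the call began; what a row does not reach only later rows make up. A row lasts 1/8 s, in which the tool goes at most 62.5 mm and 10.7 degrees, less where a joint would pass 70% of its speed; a pose out of reach is approached as far as the arm can. A call with a gripper value outside its range is refused whole. The fingers move at their own pace and stop on an object; FORCE is the grip in N (left out, the last holds). Time passes only in rows, so rows that repeat a pose let the fingers close. It gives the time, the measured TCP pose, the force, the opening and the grip force at its end, in the units of the state.
- robot.state(): the state, without advancing time (a new reading comes with each control period).
- vision.camera(name): name is "scene" or "side" or "wrist"; returns a dict with "img" (384x512x3 uint8, red, green, blue), "vfov" (degrees; the focal length in pixels is half the picture's height over the tangent of half this angle, whatever the lens; pixels are square), "cx", "cy" (the principal point, pixels), "k1" (the pictures are not rectified: a ray, as slopes to the right and down, at radius r is drawn at 1 + k1 r^2 times it, then the intrinsics apply), "position" and "rotation" of the camera in the world. Camera axes: x right, y down, z forward; pixel columns grow to the right and rows downward; lengths in m; the calibration is good to about 2 mm. A picture is of the moment at which its call begins. There is no depth.
- robot.close_job(): hands the job in; it is judged then, once.
Trained networks look in the newest picture that a camera, given by its name, has taken for a name from the list of things; names that differ only in an ending like _2 or _b are one class to them, and where a whole thing is asked for, a point or a joint stands for the part that bears it (a point fixed in the world has none). Each returns a list of dicts, best first, with "score" (0 to 1); they miss things now and then, are a little off and sometimes report something else, mostly with a low value. They report only what shows in the picture. A call takes as long as a camera call.
- cut_out(name, camera): "mask" (384x512 bool, what is visible of it) and "at" ([row, column] in pixels, amid what is visible of it).
- tip_of(name, camera): "at" ([row, column] in pixels: a listed point, or the origin of a listed thing).
The state is a dict: "clock": time; "qpos": joint angles; "joint_vel": joint speeds; "effort": joint torques, N m; "position": TCP position; "ee_rot": TCP orientation; "contact_force": force on the tool from outside, world axes, zero at the start; "ft_torque": the same for the moment, N m; "finger_gap": finger opening in m; "finger_force": force on a finger pad.
Only numpy, scipy, OpenCV 4.12 (cv2) and the standard library are available. Lean on these libraries where they do the work, as an engineer would, in place of code of your own. Each camera call takes 0.05 s, during which the arm holds its last target. There are 200 camera calls.

## Working session

There is one attempt and no reset: what is moved stays moved. The work goes in short steps, Python scripts to look and compute and a shell command to move; the robot and the scene stay as the last step left them, time stands still between calls to the robot, and variables do not carry over. Pictures are saved under pics/ and viewed, at most 10 in all, crops included, and the job is handed in when it is done.

```bash
mkdir -p pics; cat > h.py <<'E'
import numpy as np, cv2, json
from plant import robot, vision, cut_out, tip_of
def snap(n,fn=None):
    c=vision.camera(n)
    if fn: cv2.imwrite('pics/'+fn,c['img'][:,:,::-1])
    return c
def K(c):
    h,w=c['img'].shape[:2]; f=h/2/np.tan(np.radians(c['vfov'])/2)
    return np.array([[f,0,c['cx']],[0,f,c['cy']],[0,0,1.]]),np.array([c['k1'],0,0,0.])
def ray(c,rc):
    k,d=K(c); p=cv2.undistortPoints(np.array([[[rc[1],rc[0]]]],float),k,d)[0,0]
    v=np.array(c['rotation'])@[p[0],p[1],1]; return np.array(c['position']),v/np.linalg.norm(v)
def atz(c,rc,z):
    o,v=ray(c,rc); return o+v*(z-o[2])/v[2]
def tri(*rs):
    A=0;b=0
    for o,v in rs:
        M=np.eye(3)-np.outer(v,v);A=A+M;b=b+M@o
    X=np.linalg.solve(A,b); return X,[np.linalg.norm((np.eye(3)-np.outer(v,v))@(X-o)) for o,v in rs]
def proj(c,P):
    k,d=K(c);R=np.array(c['rotation']); q=(np.atleast_2d(P)-c['position'])@R
    return cv2.projectPoints(q,np.zeros(3),np.zeros(3),k,d)[0][:,0,::-1]
E
python3 - <<'E'
from h import *
np.set_printoptions(precision=4,suppress=True)
C={n:snap(n,n+'0.png') for n in('scene','side','wrist')}
for n in C:
    print(n,C[n]['position'],C[n]['vfov'])
    for t in('unseated_cap_top','empty_place','empty_hole','tube_a','rack'):
        print(t,[(np.round(d['at'],1),round(d['score'],2)) for d in tip_of(t,n)][:9])
E
python3 -c "
import cv2,numpy as np
a=cv2.imread('pics/scene0.png');b=cv2.imread('pics/side0.png')
cv2.imwrite('pics/ss0.png',cv2.resize(np.vstack([a,b]),(400,600)) )"
```

```text
scene [-0.2377 -0.6614  0.61  ] 46.19087177627111
unseated_cap_top [(array([164. , 224.9]), 0.47)]
empty_place []
empty_hole []
tube_a []
rack [(array([223.4, 241.5]), 0.78)]
side [0.2428 0.829  0.75  ] 49.04229257061367
unseated_cap_top [(array([191.3, 236. ]), 0.49)]
empty_place []
empty_hole []
tube_a []
rack []
wrist [ 0.2162 -0.536   0.3733] 61.3300198357699
unseated_cap_top []
empty_place []
empty_hole []
tube_a []
rack []
```

View pics/scene0.png

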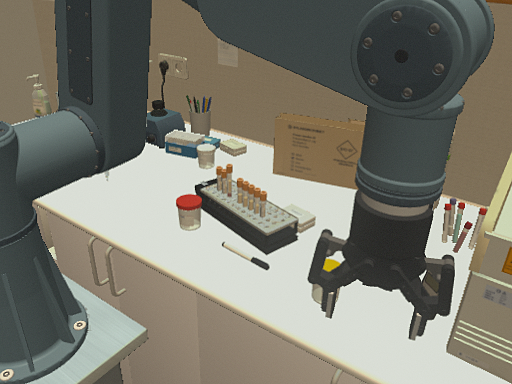

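View pics/side0.png

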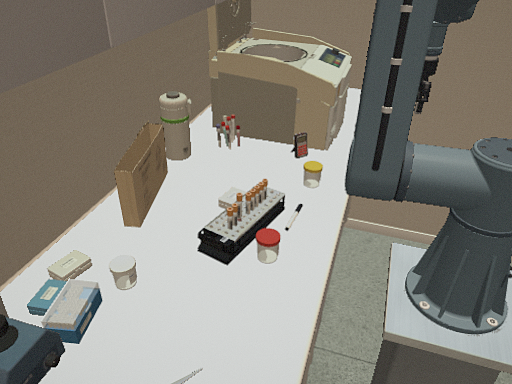

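The scene picture shows the row at about (165–200, 215–265), and the side picture shows it at about (180–225, 230–268). Next I'll triangulate the high cap and look at enlargements.

```bash
python3 - <<'E'
from h import *
np.set_printoptions(precision=4,suppress=True)
C={n:snap(n) for n in('scene','side')}
r=[]
for n in C:
    d=tip_of('unseated_cap_top',n); print(n,[(x['at'],x['score']) for x in d]); 
    d and r.append(ray(C[n],d[0]['at']))
    for t in('tube_a','rack','tube_unseated'):
        print(t,[(np.round(d['at'],1),round(d['score'],2),int(d['mask'].sum())) for d in cut_out(t,n)][:9])
if len(r)==2: print(tri(*r))
a=cv2.resize(C['scene']['img'][150:255,185:305],None,fx=5,fy=5,interpolation=2)
b=cv2.resize(C['side']['img'][165:265,190:290],None,fx=5,fy=5,interpolation=2)
cv2.imwrite('pics/a1.png',a[:,:,::-1]);cv2.imwrite('pics/b1.png',b[:,:,::-1])
E
```

```text
scene [([163.0, 228.7], 0.55)]
tube_a [(array([196.2, 249.3]), 0.72, 124), (array([196.6, 245.2]), 0.62, 96), (array([184.4, 225. ]), 0.56, 105), (array([205.3, 260.1]), 0.55, 146), (array([193.7, 240.8]), 0.49, 106)]
rack [(array([220.1, 250.4]), 0.62, 3670), (array([200.2, 255.8]), 0.21, 115)]
tube_unseated [(array([176.3, 229.2]), 0.46, 167)]
side [([194.6, 235.4], 0.49)]
tube_a [(array([196.7, 257.4]), 0.68, 57), (array([214. , 227.3]), 0.55, 121), (array([188.7, 262.8]), 0.53, 60), (array([216.7, 233.5]), 0.51, 83)]
rack [(array([227.6, 237.3]), 0.75, 2841)]
tube_unseated [(array([189.4, 265.3]), 0.5, 62), (array([205.8, 240.6]), 0.42, 142)]
(array([0.0025, 0.0838, 0.68  ]), [np.float64(1.3160138694040422), np.float64(1.3160138694040422)])
```

View pics/a1.png

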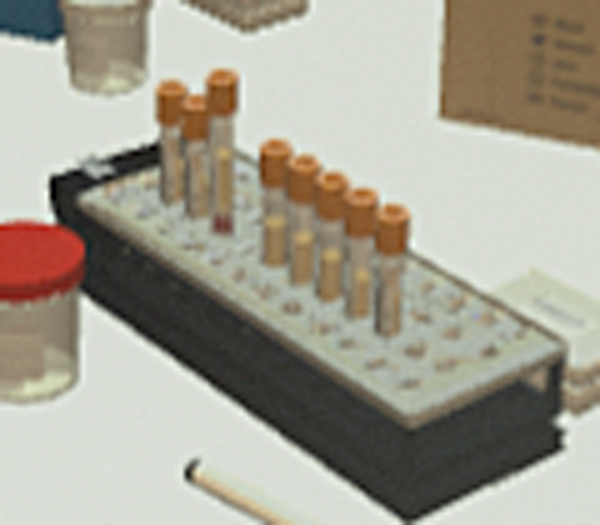

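View pics/b1.png

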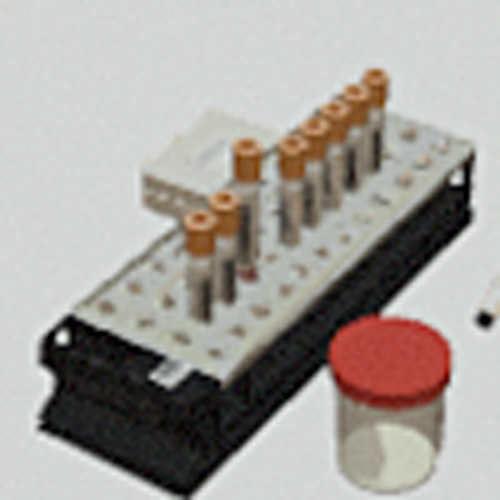

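The high tube is third from the grip end, with its cap at (77, 222) in the first enlargement and (155, 247) in the second. The bare hole is the fourth place, right next to it. The triangulation is clearly wrong, so I'll check the rotation convention.

```bash
python3 - <<'E'
from h import *
np.set_printoptions(precision=4,suppress=True)
s=robot.state();print(s['position'],s['ee_rot'],s['finger_gap'])
for n in('scene','side','wrist'):
    c=snap(n); print(n,c['rotation'],c['cx'],c['cy'],c['k1'],proj(c,s['position']), proj({**c,'rotation':np.array(c['rotation']).T},s['position']) if np.ndim(c['rotation'])==2 else '')
E
```

```text
[ 0.1499 -0.5551  0.25  ] [179.9994   0.0008  15.1137] 0.08552495698775595Traceback (most recent call last):
  File "<stdin>", line 5, in <module>
  File "h.py", line 22, in proj
    return cv2.projectPoints(q,np.zeros(3),np.zeros(3),k,d)[0][:,0,::-1]
           ~~~~~~~~~~~~~~~~~^^^^^^^^^^^^^^^^^^^^^^^^^^^^^^^
cv2.error: OpenCV(4.12.0) /io/opencv/modules/calib3d/src/calibration_base.cpp:1490: error: (-215:Assertion failed) npoints >= 0 && (depth == CV_32F || depth == CV_64F) in function 'projectPoints'
```

```bash
cat >> h.py <<'E'
from scipy.spatial.transform import Rotation
from scipy.optimize import least_squares
_s=snap
def snap(n,fn=None):
    c=_s(n,fn); c['rotation']=Rotation.from_euler('xyz',c['rotation'],degrees=True).as_matrix(); c['position']=np.array(c['position'],float); return c
def caps(p):  # p: rack x,y,yaw, seated cap height, high-tube extra; 9 places from the grip end
    l=np.array([[-.012,.084-.0215*i] for i in range(9)]);l[:,1]=np.linspace(.084,-.088,9)
    c,s=np.cos(p[2]),np.sin(p[2]); xy=l@np.array([[c,s],[-s,c]])+p[:2]
    z=np.full(9,p[3]);z[2]+=p[4]; return np.c_[xy,z]
E
cat > fit.py <<'E'
from h import *
np.set_printoptions(precision=4,suppress=True)
C={n:snap(n) for n in('scene','side')}
A=np.array([(172,87),(195,101),(222,76),(277,146),(304,161),(332,178),(361,195),(393,211)])
B=np.array([(202,217),(224,199),(247,146),(292,144),(316,125),(336,107),(357,91),(376,75)])
m={'scene':((A+.5)/5-.5+[185,150])[:,::-1],'side':((B+.5)/5-.5+[190,165])[:,::-1]}
for i in(0,2,7): print(i,*tri(*[ray(C[n],m[n][i]) for n in C]))
idx=[0,1,2,4,5,6,7,8]
f=lambda p:np.concatenate([(proj(C[n],caps(p)[idx])-m[n]).ravel() for n in C])
X=tri(*[ray(C[n],m[n][4]) for n in C])[0]
for y in(0,1.57,3.14,-1.57):
    r=least_squares(f,[X[0],X[1],y,.125,.022]); print(r.x,np.sqrt(np.mean(r.fun**2)))
    if r.cost<100: print(caps(r.x)); 
E
python3 fit.py
```

```text
0 [0.5669 0.0078 0.123 ] [np.float64(0.00048579584967875945), np.float64(0.000485795849678699)]
2 [ 0.557  -0.0325  0.144 ] [np.float64(0.0006485690179453167), np.float64(0.0006485690179453436)]
7 [ 0.5244 -0.1576  0.1226] [np.float64(0.001156229831301899), np.float64(0.001156229831301902)]
[ 0.5579 -0.0755 -0.2538  0.1227  0.0214] 0.2603145116979494
[[ 0.5674  0.0088  0.1227]
 [ 0.562  -0.012   0.1227]
 [ 0.5566 -0.0328  0.1441]
 [ 0.5512 -0.0536  0.1227]
 [ 0.5458 -0.0744  0.1227]
 [ 0.5404 -0.0953  0.1227]
 [ 0.535  -0.1161  0.1227]
 [ 0.5296 -0.1369  0.1227]
 [ 0.5242 -0.1577  0.1227]]
[ 0.5579 -0.0755 -0.2538  0.1227  0.0214] 0.2603145116979528
[[ 0.5674  0.0088  0.1227]
 [ 0.562  -0.012   0.1227]
 [ 0.5566 -0.0328  0.1441]
 [ 0.5512 -0.0536  0.1227]
 [ 0.5458 -0.0744  0.1227]
 [ 0.5404 -0.0953  0.1227]
 [ 0.535  -0.1161  0.1227]
 [ 0.5296 -0.1369  0.1227]
 [ 0.5242 -0.1577  0.1227]]
[ 0.5579 -0.0755 -0.2538  0.1227  0.0214] 0.2603145116979482
[[ 0.5674  0.0088  0.1227]
 [ 0.562  -0.012   0.1227]
 [ 0.5566 -0.0328  0.1441]
 [ 0.5512 -0.0536  0.1227]
 [ 0.5458 -0.0744  0.1227]
 [ 0.5404 -0.0953  0.1227]
 [ 0.535  -0.1161  0.1227]
 [ 0.5296 -0.1369  0.1227]
 [ 0.5242 -0.1577  0.1227]]
[ 0.5579 -0.0755 -0.2538  0.1227  0.0214] 0.26031451169795367
[[ 0.5674  0.0088  0.1227]
 [ 0.562  -0.012   0.1227]
 [ 0.5566 -0.0328  0.1441]
 [ 0.5512 -0.0536  0.1227]
 [ 0.5458 -0.0744  0.1227]
 [ 0.5404 -0.0953  0.1227]
 [ 0.535  -0.1161  0.1227]
 [ 0.5296 -0.1369  0.1227]
 [ 0.5242 -0.1577  0.1227]]
```

The fit is good: 0.26 px RMS, cap heights 2–3 mm under nominal, which is within calibration. Now I'll lift, then cross the table with the fingers shut, stopping short so I can look with the wrist camera.

```bash
python3 -m handwheel '[[[0,0,5],[0,0,0],1],[[0,0,10],[0,0,0],1],[[4,5,10],[0,0,0],1],[[8,10,10],[0,0,0],1],[[12,15,10],[0,0,0],1],[[16,20,10],[0,0,0],1],[[20,25,10],[0,0,0],1],[[24,30,10],[0,0,0],1],[[28,35,10],[0,0,0],1],[[30,38,10],[0,0,0],1]]' && python3 -m handwheel '[[[4,5,0],[0,0,0],1],[[8,10,0],[0,0,0],1],[[10.7,14.2,0],[0,0,0],1],[[10.7,14.2,0],[0,0,0],1],[[10.7,14.2,0],[0,0,0],1],[[10.7,14.2,0],[0,0,0],1],[[10.7,14.2,0],[0,0,0],1]]'
python3 - <<'E'
from h import *
np.set_printoptions(precision=4,suppress=True)
s=robot.state();print(s['clock'],s['position'],s['ee_rot'],s['finger_gap'])
c=snap('wrist','w1.png'); print(proj(c,caps([ 0.5579,-0.0755,-0.2538,.125,.022])))
print([(d['at'],d['score'],atz(c,d['at'],.147)) for d in tip_of('unseated_cap_top','wrist')])
E
```

```text
clock: 2.8
position: [0.4511, -0.1729, 0.3503]
ee_rot: [180.0, -0.0, 15.2]
contact_force: [-0.3, -1.1, -0.6]
finger_gap: -0.0
finger_force: 0.0
clock: 3.68
position: [0.5566, -0.0342, 0.3502]
ee_rot: [180.0, -0.0, 15.0]
contact_force: [-0.5, -0.2, 0.0]
finger_gap: 0.0002
finger_force: 0.0
3.675 [ 0.5566 -0.0342  0.3502] [179.9853  -0.0135  15.0078] 0.00022192636762974222
[[149.136  216.2302]
 [158.8289 233.6729]
 [172.5249 250.8514]
 [177.847  267.809 ]
 [187.1442 284.4551]
 [196.2839 300.7927]
 [205.2558 316.8043]
 [214.0507 332.4747]
 [222.6605 347.7906]]
[([172.4, 250.1], 0.5, array([ 0.5565, -0.032 ,  0.147 ]))]
```

View pics/w1.png

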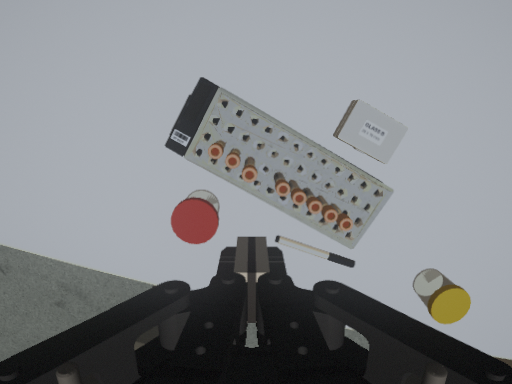

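The wrist view agrees with the fit to about 1 px (0.5 mm). The high cap is at (173, 250) and the gap is at about (178, 267). Now I'll go straight down to TCP z ≈ 0.19.

```bash
python3 -m handwheel '[[[0,0.1,0],[0,0,0],1],[[0,0.1,-2],[0,0,0],1],[[0,0.1,-4],[0,0,0],1],[[0,0.1,-6],[0,0,0],1],[[0,0.1,-8],[0,0,0],1],[[0,0.1,-10],[0,0,0],1],[[0,0.1,-10],[0,0,0],1],[[0,0.1,-10],[0,0,0],1]]'
python3 - <<'E'
from h import *
np.set_printoptions(precision=4,suppress=True)
for i in range(2):
  c=snap('wrist',f'w2{i}.png');s=robot.state();print(s['position'],s['contact_force'])
  for t in('unseated_cap_top',): print([(d['at'],d['score'],atz(c,d['at'],.147)) for d in tip_of(t,'wrist')])
print(proj(c,caps([ 0.5579,-0.0755,-0.2538,.125,.022])))
E
```

```text
clock: 4.78
position: [0.5574, -0.0323, 0.2509]
ee_rot: [180.0, -0.1, 15.1]
contact_force: [0.4, 0.2, 0.1]
finger_gap: -0.0002
finger_force: 0.0
[ 0.5575 -0.0323  0.2512] [ 0.5199 -0.1198  0.4312]
[([203.1, 251.8], 0.95, array([ 0.5555, -0.0322,  0.147 ]))]
[ 0.5575 -0.0323  0.2512] [0.1108 0.6169 0.3173]
[([204.3, 247.1], 0.86, array([ 0.5539, -0.0292,  0.147 ])), ([319.8, 460.8], 0.68, array([ 0.5   , -0.2363,  0.147 ]))]
[[168.1608 205.1513]
 [181.299  229.1245]
 [202.1902 252.7814]
 [206.7891 275.6199]
 [219.0778 298.028 ]
 [231.0283 319.8145]
 [242.6202 340.9427]
 [253.8366 361.3821]
 [264.664  381.1083]]
```

View pics/w21.png

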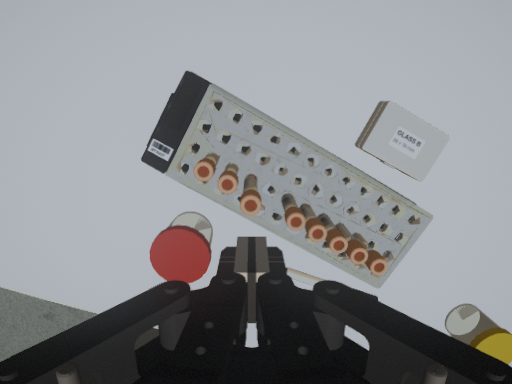

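The caps sit within 1.5–2 mm of prediction, with the high cap at (204, 251). I'll shift −1.5 mm in x, go down 6 cm and hold for more than 2 s.

```bash
python3 -m handwheel '[[[-0.15,0,0],[0,0,0],1],[[-0.15,0,-2],[0,0,0],1],[[-0.15,0,-4],[0,0,0],1],[[-0.15,0,-6],[0,0,0],1],[[-0.15,0,-6],[0,0,0],1],[[-0.15,0,-6],[0,0,0],1],[[-0.15,0,-6],[0,0,0],1],[[-0.15,0,-6],[0,0,0],1],[[-0.15,0,-6],[0,0,0],1],[[-0.15,0,-6],[0,0,0],1]]' && python3 -m handwheel '[[[0,0,0],[0,0,0],1],[[0,0,0],[0,0,0],1],[[0,0,0],[0,0,0],1],[[0,0,0],[0,0,0],1],[[0,0,0],[0,0,0],1],[[0,0,0],[0,0,0],1],[[0,0,0],[0,0,0],1],[[0,0,0],[0,0,0],1],[[0,0,0],[0,0,0],1],[[0,0,0],[0,0,0],1]]'
python3 - <<'E'
from h import *
np.set_printoptions(precision=4,suppress=True)
C={n:snap(n) for n in('wrist','scene','side')};s=robot.state();print(s['position'])
print(proj(C['wrist'],caps([ 0.5579,-0.0755,-0.2538,.125,.022])[[2,3]]),[(d['at'],d['score'],atz(C['wrist'],d['at'],.147)) for d in tip_of('unseated_cap_top','wrist')])
r=[cv2.resize(C['wrist']['img'][130:330,150:350],(400,400)),cv2.resize(C['side']['img'][140:240,190:290],(400,400),interpolation=2)]
cv2.imwrite('pics/p3.png',np.hstack(r)[:,:,::-1])
E
```

```text
clock: 6.22
position: [0.5555, -0.0321, 0.1901]
ee_rot: [180.0, -0.0, 15.1]
contact_force: [0.3, 0.1, -0.6]
finger_gap: -0.0001
finger_force: 0.0
clock: 7.48
position: [0.5554, -0.0321, 0.19]
ee_rot: [-180.0, 0.0, 15.1]
contact_force: [0.5, -0.4, -0.9]
finger_gap: 0.0001
finger_force: 0.0
[ 0.5554 -0.0321  0.19  ]
[[230.8719 254.7711]
 [233.33   284.0501]] [([233.2, 253.9], 0.63, array([ 0.5551, -0.0327,  0.147 ]))]
```

View pics/p3.png

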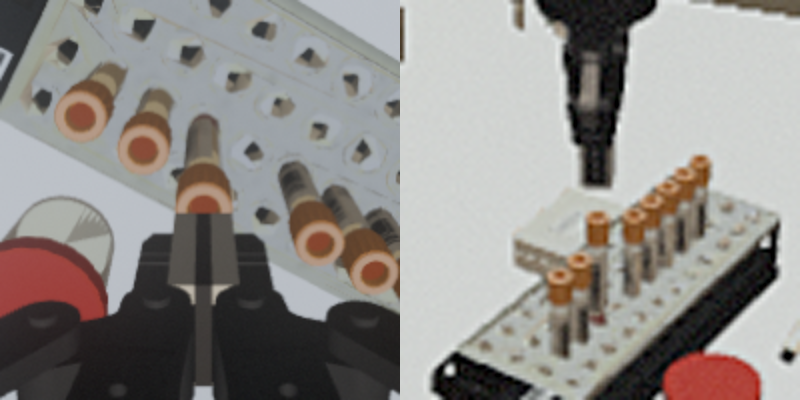

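The fingertips are centred over the high cap, about 24 mm above it. I'll hold a little longer, rise 12 cm, step one place along the row (−5.4, −20.8 mm) and come straight down to z ≈ 0.185.

```bash
python3 -m handwheel '[[[0,0,0],[0,0,0],1],[[0,0,0],[0,0,0],1],[[0,0,0],[0,0,0],1],[[0,0,4],[0,0,0],1],[[0,0,8],[0,0,0],1],[[0,0,12],[0,0,0],1],[[0,0,12],[0,0,0],1],[[0,0,12],[0,0,0],1],[[-0.54,-2.08,12],[0,0,0],1],[[-0.54,-2.08,12],[0,0,0],1]]' && python3 -m handwheel '[[[0,0,0],[0,0,0],1],[[0,0,-2],[0,0,0],1],[[0,0,-4],[0,0,0],1],[[0,0,-6],[0,0,0],1],[[0,0,-8],[0,0,0],1],[[0,0,-10],[0,0,0],1],[[0,0,-12.5],[0,0,0],1],[[0,0,-12.5],[0,0,0],1],[[0,0,-12.5],[0,0,0],1],[[0,0,-12.5],[0,0,0],1]]' && python3 -m handwheel '[[[0,0,0],[0,0,0],1],[[0,0,0],[0,0,0],1],[[0,0,0],[0,0,0],1],[[0,0,0],[0,0,0],1],[[0,0,0],[0,0,0],1],[[0,0,0],[0,0,0],1],[[0,0,0],[0,0,0],1],[[0,0,0],[0,0,0],1],[[0,0,0],[0,0,0],1],[[0,0,0],[0,0,0],1]]' && python3 -m handwheel '[[[0,0,0],[0,0,0],1],[[0,0,0],[0,0,0],1],[[0,0,0],[0,0,0],1],[[0,0,0],[0,0,0],1],[[0,0,0],[0,0,0],1],[[0,0,0],[0,0,0],1],[[0,0,0],[0,0,0],1],[[0,0,0],[0,0,0],1],[[0,0,0],[0,0,0],1],[[0,0,0],[0,0,0],1]]'
python3 - <<'E'
from h import *
C={n:snap(n) for n in('wrist','side')}
r=[cv2.resize(C['wrist']['img'][130:330,150:350],(400,400)),cv2.resize(C['side']['img'][140:240,190:290],(400,400),interpolation=2)]
cv2.imwrite('pics/p4.png',np.hstack(r)[:,:,::-1])
E
```

```text
clock: 8.93
position: [0.5492, -0.0535, 0.3082]
ee_rot: [-179.9, 0.2, 15.0]
contact_force: [0.0, 0.1, 0.6]
finger_gap: -0.0
finger_force: 0.0
clock: 10.18
position: [0.5508, -0.053, 0.1863]
ee_rot: [179.9, -0.1, 15.1]
contact_force: [0.7, 0.8, 1.0]
finger_gap: 0.0002
finger_force: 0.0
clock: 11.42
position: [0.5501, -0.0529, 0.185]
ee_rot: [-180.0, 0.0, 15.1]
contact_force: [-0.4, -0.4, 0.5]
finger_gap: 0.0001
finger_force: 0.0
clock: 12.68
position: [0.5501, -0.0529, 0.185]
ee_rot: [180.0, -0.0, 15.1]
contact_force: [-0.0, -0.6, -0.1]
finger_gap: 0.0001
finger_force: 0.0
```

View pics/p4.png

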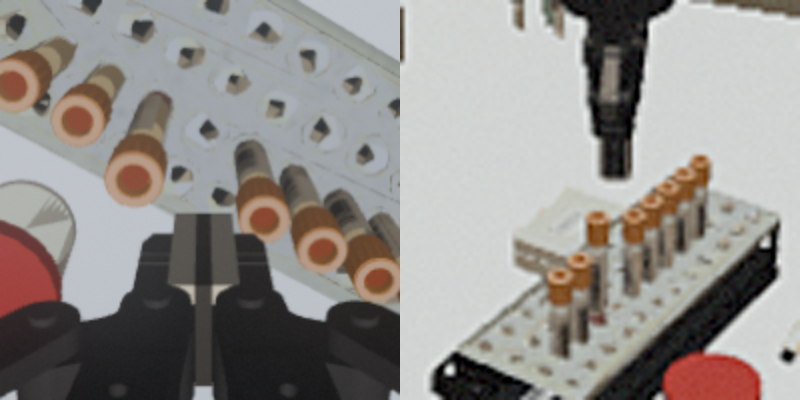

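The fingers stand midway between the high cap at (175, 133) and the next cap at (215, 263), over the gap and clear of everything. The hold was over 2 s, so I'm handing in.

```bash
python3 -c "from plant import robot; print(robot.close_job())"
```

```text
the job is handed in; nothing more can be done
None
```

The arm pointed at the high tube (third from the grip end) for over two seconds, rose clear, and finished over the bare hole (fourth place) after a hold of over two seconds, with no contact seen; the job is handed in, but no verdict was returned.

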